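Pack the filter cube and latch the slide cover

ROBOT

A 6-joint arm with a two-finger parallel gripper is mounted at the origin on a cart in front of the work surface, level with it; the furniture and walls round the work are solid. World frame = base frame: x ahead of the robot, y to its left, z up, the work surface at z = 0. Lengths are in m, angles in rad, forces in N, time in s.
With the tool pointing down it reaches from about 0.275 to 0.725 m from the base axis. Payload 5.6 kg.
Tool frame: the origin (TCP) lies at the very end of the fingers, on their centre line; the grasp point (between the pads) lies 19 mm behind it; z points along the fingers, y is the line along which they close (so a half turn about z gives the same grasp; the last joint's range is limited). The gripper opens to 85 mm and grips with 20 to 120 N. Pads are 22 mm wide; open, the fingers measure 114 mm over their backs; the gripper's body (76 mm by 85 mm) begins 54 mm behind the grasp point. The pads swing forward as they close: fully open they stand 13 mm farther back than shut.
Start: joints at [1.632, 0.255, 0.108, 0, -1.424, -0.285], TCP at [0.122, 0.536, 0.231] pointing down, gripper open.
Joint ranges: [-2.95, 2.95], [-1.21, 1.97], [-1.09, 1.5], [-2.87, 1.71], [-2.94, -0.07], [-3.05, 3.05]. Speed limits (rad/s): [2.57, 2.57, 3.14, 3.14, 3.14, 3.14].

INTERFACE

Orientations are given as [roll, pitch, yaw] about the fixed x, y, z axes, in that order (R = Rz(yaw) Ry(pitch) Rx(roll)).
In Python, from cell import r gives the robot as it stands.
- The arm moves only by the tool step_arm, never from a script. Its argument "plan" is a list of rows, each a list of 3 entries, a list of its own where there are three numbers: the turn, a rotation vector about the tool's x, y, z in degrees, then the shift along the tool's x, y, z in m, then the finger opening in m, from 0 to 0.0854. A call has 1 to 20 rows; each row shifts and turns the commanded pose from where the row before left it, along the tool's axes as they then stand; what a row does not reach is not made up. A row lasts 1/12 s, in which the tool goes at most 41.7 mm and 7.16 degrees, less where a joint would pass 70% of its speed; a pose out of reach is approached as far as the arm can. A call is refused whole if a number of a shift passes 0.0417 or a number of a turn 7.16, either way. A call with a gripper value outside its range is refused whole. The fingers move at their own pace and stop on an object; "force" is the grip in N (left out, the last holds). Time passes only in rows, so rows that do not move let the fingers close. It gives the time, the measured TCP pose, the force, the opening and the grip force at its end, in the units of the state.
- r.state(): the state, without advancing time (a new reading comes with each control period).
- r.snapshot(name): name is "side" or "top"; returns a dict with "img" (400x640x3 uint8, red, green, blue), "fx", "fy", "cx", "cy" (pixels), "distortion" ([k1, k2, p1, p2, k3] as OpenCV has them; the pictures are not rectified), "R" (3x3) and "t" (3): a world point X has camera coordinates R X + t. Camera axes: x right, y down, z forward; pixel columns grow to the right and rows downward; lengths in m; the calibration is good to about 2 mm. A picture is of the moment at which its call begins. There is no depth.
- r.sign_off(): hands the job in; it is judged then, once.
The state is a dict: "t": time; "joint_positions": joint angles; "qd": joint speeds; "joint_torque": joint torques, N m; "eef_pos": TCP position; "tcp_rot": TCP orientation; "contact_force": force on the tool from outside, world axes, zero at the start; "moment": the same for the moment, N m; "opening": finger opening in m; "gripper_force": force on a finger pad.
Only numpy, scipy, OpenCV 4.12 (cv2) and the standard library are available. Lean on these libraries where they do the work, as an engineer would, in place of code of your own. Each camera call takes 0.05 s, during which the arm holds its last target. There are 200 camera calls.

TASK

Stand the black filter cube upright in the open bay of the grey transit case, then slide the blue cover along its rails over the bay until its orange tab clicks past the ledge of the catch, and leave it latched. The cover and its tab are thin plastic: push only as hard as the click needs and do not ram the cover on against its stop. Leave the objective, the dish and the timer where they are.

Things in the scene. Friction and masses are not known exactly. Their poses are not given: they have to be found in the camera images.
- case: Grey transit case screwed to the bench, 256 long (its x, -138 to +118 mm) x 80 wide (y; 106 mm over its feet) x 60 mm high. Origin on the bench, on the centre line at the bay's rear wall; +x is the way the cover closes, z up. Alloy rails along both long sides, tops 60 mm above the bench, lips reaching in to y = +-32 mm; the cover's underside runs at 50 mm, guided by them.
- bay (a point): Centre of the floor of the open bay of the case, 4 mm above the bench; axes as the case's. The bay measures 84 mm in x (case x 0 to 84), 62 mm in y, and has 46 mm of height under the cover.
- catch_mid (a point): Point on the case, at x = 113 mm, 50 mm above the bench: middle of the range of the catch, an alloy block with a central steel ledge 12 mm wide (ramp on its rear side) and two stop posts for the cover's front edge. It is screwed on in slots: its posts' faces stand anywhere from case x = 108 to 118 mm, and where is not measured.
- cover: Blue slide cover, loose plate 120 (x) x 70 (y) x 5 mm captive in the rails with 1 mm play, axes as the case's. Origin under the plate's centre; front edge at x = +60 mm. Starts parked open behind the bay. The orange tab lies over a slot in its front 28 mm. Latched, its front edge is within 2.5 mm of the stop posts. It must not be pressed on the case or catch with over 18 N.
- lug (a point): Centre of the upright thumb lug on the cover, 12 (x) x 34 (y) x 22 mm tall, standing on the cover's top (lug from 55 to 77 mm above the bench), 70 mm behind the cover's front edge. Push it on its rear (-x) face or pinch it.
- tab_tip (a point): Bead under the tip of the spring tab, 4 mm behind the cover's front edge, 2.5 mm above the cover's underside when relaxed. On the ledge it bends up about 3 mm over about 15 mm of travel, against a push building up to about 4 to 7 N; then it snaps down behind the ledge and the push drops, 2.5 mm before the cover meets the rigid stop posts.
- cube_center (a point): Centre of the loose black filter cube, 40 (x) x 36 (y) x 40 mm high, standing on the bench; about 0.07 kg, grasp its flat sides. z is up. Between it and the case, behind (beyond x = 0.53 m, y from -0.14 to 0.12 m), stands a dark cooling unit 158 mm high: carry the cube over or in front of it.
- objective: White and black microscope objective standing on the bench, 26 mm wide, 48 mm high, origin at the centre of its underside; to be left alone.
- dish: Clear round dish with lid, 55 mm across, 14 mm high, origin at the centre of its underside; to be left alone.
- timer: White lab timer, 70 x 62 x 18 mm, origin at the centre of its underside; to be left alone.
Mind the look-alikes: they are no part of the job. Of the things that look like the cover, the larger one is meant.

How it is judged:
On the way, in this order (a step that is already met when the one before it is completed fails the run):
1. the filter cube stands upright in the bay, let go (x of cube_center in the frame of case between 0.015 and 0.069 m and y of cube_center in the frame of case between -0.016 and 0.016 m and z of cube_center in the frame of case below 0.028 m and angle between cube_center's own z axis and vertical below 0.1 rad and contact force between filter_cube and the fingers below 0.1 N), for 0.2 s.
2. the tab rides up on the ledge of the catch (x of lug in the frame of case above 0.018 m and z of tab_tip in the frame of cover above 0.004 m).
3. the tab has snapped down past the ledge, the cover closed (x of lug in the frame of case above 0.0335 m and z of tab_tip in the frame of cover below 0.0031 m), for 0.2 s.
At the end, for the whole second after the job is handed in: The cube stands upright (within 0.1 rad) in the bay, centre under 28 mm above the bench; the cover is at rest over it and latched: lug centre over 33.5 mm ahead of the bay's rear wall with the tab relaxed (bead under 3.1 mm above the cover's underside), which is so only past the ledge (all of step 3 and x of cube_center in the frame of case between 0.015 and 0.069 m and z of cube_center in the frame of case below 0.028 m and angle between cube_center's own z axis and vertical below 0.1 rad and linear speed of cover below 0.01 m/s); the robot touches nothing.
It fails at once if cover and case (with its catch) pressed together with more than 18 N (contact force between cover and case above 18 N).
It fails at once if objective moved by more than 15 mm (distance of objective from where it was at the start of the episode above 0.015 m).
It fails at once if dish moved by more than 15 mm (distance of dish from where it was at the start of the episode above 0.015 m).
It fails at once if timer moved by more than 15 mm (distance of timer from where it was at the start of the episode above 0.015 m).
It also fails if it takes over 67 s, if anything falls off the work surface, if the arm or the gripper's body presses on something with over 40 N, if the wrist force passes 120 N, or if a joint passes its speed limit or range.

## Working session

There is one attempt and no reset: what is moved stays moved. The work goes in short steps, Python scripts to look and compute and a tool call to move; the robot and the scene stay as the last step left them, time stands still between calls to the robot, and variables do not carry over. Pictures are saved under pics/ and viewed, at most 10 in all, crops included, and the job is handed in when it is done.

Besides the shell and the picture viewer there is one more tool, called after "Emit:" as name(argument=value, ...), one argument or row to a line, values as JSON. step_arm: Moves the arm, as the interface text tells. Its arguments: {"type":"object","properties":{"plan":{"type":"array"},"force":{"type":"number"}},"required":["plan"]}

```bash
ls; mkdir -p pics
python3 - <<'E'
from cell import r
import cv2
print(r.state())
for n in("top","side"):
    s=r.snapshot(n); cv2.imwrite(f"pics/{n}0.png",s["img"][:,:,::-1]); print({k:v for k,v in s.items() if k!="img"})
E
```

```text
pics
{'t': 0.0, 'joint_positions': array([ 1.63157827e+00,  2.55771919e-01,  1.06998182e-01, -5.09532708e-04,
       -1.42393362e+00, -2.84603911e-01]), 'qd': array([-0.00052316,  0.00136026, -0.00085175, -0.00046663,  0.00057189,
        0.00092328]), 'joint_torque': array([ 2.20184888e-04, -3.86627376e+01,  2.37940586e+01,  5.36524817e+00,
       -6.04117507e-03, -3.22727296e-06]), 'eef_pos': array([0.12189589, 0.53579598, 0.23037485]), 'tcp_rot': array([ 3.13961699e+00, -5.29460377e-05, -2.23896961e-01]), 'contact_force': array([ 0.27083151, -1.02605773,  0.82267559]), 'moment': array([-0.00407666,  0.0619163 , -0.00101258]), 'gripper_force': 0.0, 'opening': 0.08570517679929551}
{'fx': 495.5604155328806, 'fy': 495.5604155328806, 'cx': 323.0447560930476, 'cy': 203.42545426908265, 'distortion': array([-0.12259652,  0.        ,  0.        ,  0.        ,  0.        ]), 'R': array([[-1.41421347e-02, -9.99899954e-01, -2.85772274e-04],
       [-9.82622116e-01,  1.39506642e-02, -1.85092293e-01],
       [ 1.85077762e-01, -2.33679398e-03, -9.82721100e-01]]), 't': array([-0.06360436,  0.51420407,  1.38367129])}
{'fx': 468.4249516849917, 'fy': 468.4249516849917, 'cx': 313.8138137679823, 'cy': 192.80459627031078, 'distortion': array([3.46632844e-06, 0.00000000e+00, 0.00000000e+00, 0.00000000e+00,
       0.00000000e+00]), 'R': array([[-0.99825454, -0.05594975,  0.01890738],
       [-0.04229062,  0.45374289, -0.89012858],
       [ 0.04122338, -0.88937451, -0.45531705]]), 't': array([0.5050143 , 0.12375691, 1.22228549])}
```

View pics/top0.png

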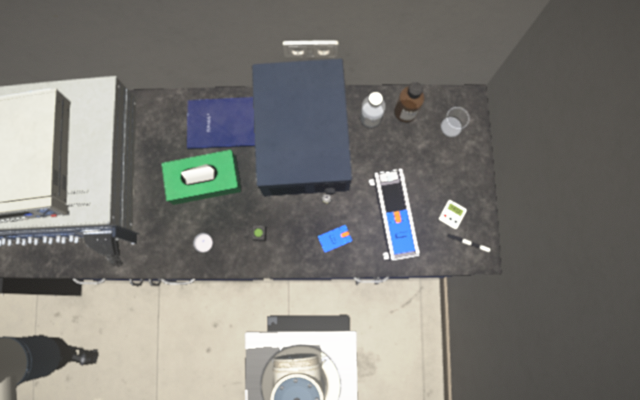

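View pics/side0.png

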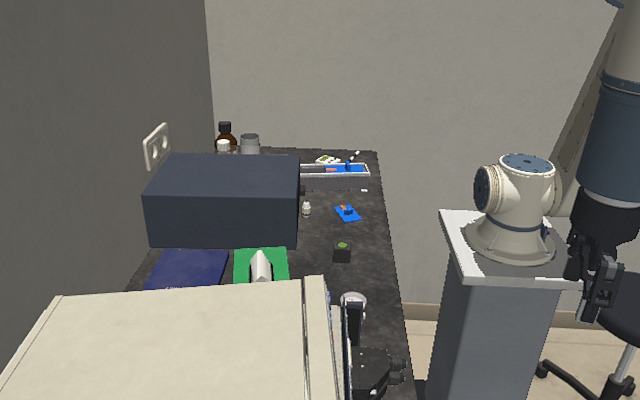

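The top view shows the case at about (397,215) with the blue cover at its near end (402,235) and the bay at (393,195). The cube is dark with a green dot at (259,232). There are two blue plates, (402,235) and (335,238). The first is larger and sits in the rails, so it is the cover. I'll enlarge the area to confirm.

```bash
cat > h.py <<'E'
import numpy as np, cv2
from cell import r
def ray(s,uv):
    K=np.array([[s["fx"],0,s["cx"]],[0,s["fy"],s["cy"]],[0,0,1]])
    p=cv2.undistortPoints(np.array(uv,float).reshape(-1,1,2),K,s["distortion"]).reshape(-1,2)
    d=np.c_[p,np.ones(len(p))]@s["R"]; return -s["R"].T@s["t"],d
def onplane(s,uv,z):
    c,d=ray(s,uv); return c+d*((z-c[2])/d[:,2])[:,None]
def proj(s,X):
    K=np.array([[s["fx"],0,s["cx"]],[0,s["fy"],s["cy"]],[0,0,1]])
    return cv2.projectPoints(np.array(X,float).reshape(-1,3),cv2.Rodrigues(s["R"])[0],s["t"],K,s["distortion"])[0].reshape(-1,2)
E
python3 - <<'E'
from h import *
s=r.snapshot("top"); im=s["img"]
a=cv2.resize(im[160:270,365:475],None,fx=5,fy=5,interpolation=cv2.INTER_CUBIC)
b=cv2.resize(im[210:265,235:275],(400,550),interpolation=cv2.INTER_CUBIC)[:, :250+0] if 0 else cv2.resize(im[215:252,240:277],(250,250),interpolation=cv2.INTER_CUBIC)
o=np.zeros((550,800,3),np.uint8); o[:,:550]=a; o[:250,550:]=b; 
cv2.imwrite("pics/crop.png",o[:,:,::-1])
hsv=cv2.cvtColor(im,cv2.COLOR_RGB2HSV)
for n,lo,hi,z in(("blue",(100,150,120),(120,255,255),.055),("orange",(3,150,150),(18,255,255),.055),("green",(35,100,50),(60,255,255),.04)):
    m=cv2.inRange(hsv,lo,hi); k,_,st,c=cv2.connectedComponentsWithStats(m)
    for i in range(1,k):
        if st[i,4]>5: print(n,st[i],c[i],onplane(s,c[i],z)[0])
E
```

```text
blue [387 210  27  43 705] [400.7177305  233.20141844] [ 0.422378   -0.29115416  0.055     ]
blue [318 225  34  27 471] [333.27813163 238.66666667] [ 0.4097396  -0.09847163  0.055     ]
orange [395 212   5   9  30] [396.86666667 216.23333333] [ 0.47154263 -0.28208165  0.055     ]
orange [343 232   6   4  10] [345.3 233.5] [ 0.42400478 -0.13292445  0.055     ]
green [449 205  13  10  56] [455.10714286 209.39285714] [ 0.4915171  -0.45683007  0.04      ]
green [255 229   7   7  44] [257.93181818 231.95454545] [0.43377463 0.11788872 0.04      ]
```

View pics/crop.png

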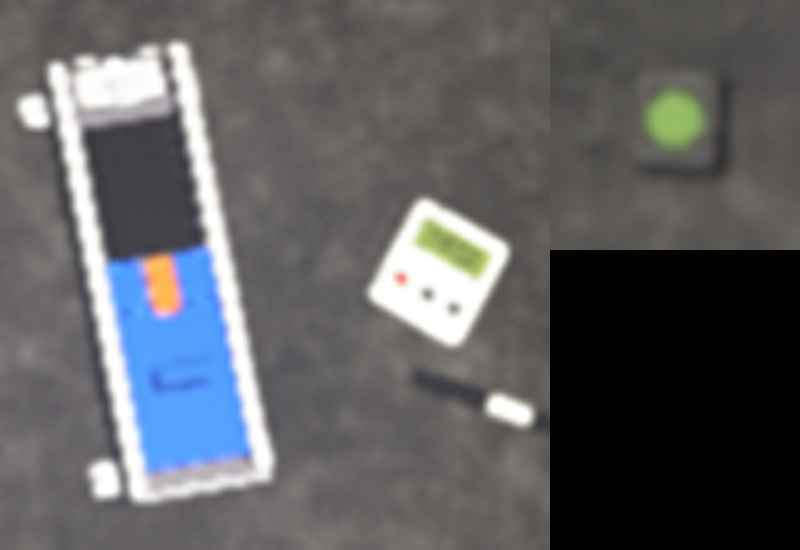

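The crop confirms the cover: the larger blue plate in the rails, with its orange tab at crop (160,285) and lug at (180,375). The smaller plate at (335,238) is the decoy. The cube is square-on, with its green dot at crop (675,118). Next I'll measure the case frame.

Run:
```python
from h import *
s=r.snapshot("top"); im=s["img"]; hsv=cv2.cvtColor(im,cv2.COLOR_RGB2HSV)
# rail outline corners (crop px)
c=np.array([(50,65),(188,42),(272,478),(132,500)])/5+[365,160]-.4
P=onplane(s,c,.06); print("rail corners",P[:,:2].round(4))
print("len",np.linalg.norm(P[0]-P[3]),np.linalg.norm(P[1]-P[2]),"wid",np.linalg.norm(P[0]-P[1]),np.linalg.norm(P[2]-P[3]))
# blue+orange plate
m=cv2.inRange(hsv,(100,150,90),(120,255,255))|cv2.inRange(hsv,(3,150,150),(18,255,255)); m[:,:375]=0
m=cv2.morphologyEx(m,cv2.MORPH_CLOSE,np.ones((5,5)))
ct=max(cv2.findContours(m,0,2)[0],key=cv2.contourArea).reshape(-1,2)
Q=onplane(s,ct,.055)[:,:2]; rc=cv2.minAreaRect((Q*1000).astype(np.float32)); print("blue",rc,cv2.boxPoints(rc))
# dark bay
w=cv2.inRange(hsv,(0,0,170),(180,60,255)); w[:,:375]=0;w[:,425:]=0
mm=cv2.findContours(w,0,2)[0]; ct=max(mm,key=cv2.contourArea).reshape(-1,2)
Q=onplane(s,ct,.06)[:,:2]; rc=cv2.minAreaRect((Q*1000).astype(np.float32)); print("white",rc,cv2.boxPoints(rc))
# cube: dark top in small area both views
s2=r.snapshot("side"); h2=cv2.cvtColor(s2["img"],cv2.COLOR_RGB2HSV); m2=cv2.inRange(h2,(35,90,50),(65,255,255)); m2[:,:320]=0;m2[:,365:]=0
k,_,st,cc=cv2.connectedComponentsWithStats(m2)
for i in range(1,k): print("side green",st[i],cc[i],onplane(s2,cc[i],.04))
e=np.array([(645,72),(718,75),(712,170),(636,165)])-[550,0]
e=e/250*37+[240,215]-.4; print("cube",onplane(s,e,.04)[:,:2].round(4))
```

```text
rail corners [[ 0.5999 -0.2218]
 [ 0.6128 -0.303 ]
 [ 0.3583 -0.3398]
 [ 0.3474 -0.2599]]
len 0.2554088240266747 0.2571251580261329 wid 0.0822013984439263 0.08072756106190254
blue ((428.89178466796875, -289.9309387207031), (119.48690795898438, 56.61973190307617), 8.83631706237793) [[ 365.50867 -271.13443]
 [ 374.20618 -327.08212]
 [ 492.2749  -308.72745]
 [ 483.5774  -252.77975]]
white ((130.35922241210938, -277.2134704589844), (138.03890991210938, 329.52093505859375), 88.28643798828125) [[ -36.391438 -341.27524 ]
 [ 292.98215  -351.12888 ]
 [ 297.1099   -213.1517  ]
 [ -32.263702 -203.29807 ]]
side green [320 156  10   5  25] [324.36 157.96] [[ 0.49374354 -0.40856077  0.04      ]]
side green [338 242  10   6  42] [342.16666667 244.33333333] [[0.43231849 0.11701853 0.04      ]]
cube [[0.4534 0.1305]
 [0.4517 0.0991]
 [0.411  0.1014]
 [0.4135 0.1339]]
```

Measured lengths are 255 and 257 mm against the 256 mm given, and the width is about 81 mm against 80, so the fit holds. Case yaw is about 0.148 rad, with its origin at (0.4895,-0.2796) and the bay centre at (0.531,-0.273). The cube is at (0.433,0.117) with yaw about -0.06, and both views agree. I'll move to the cube in an arc near the base.

Emit:
step_arm(
  plan=[
    [[0,0,0],[0.0213,0.0216,0],0.085],
    [[0,0,0],[0.0213,0.0216,0],0.085],
    [[0,0,0],[0.0213,0.0216,0],0.085],
    [[0,0,0],[0.0213,0.0216,0],0.085],
    [[0,0,0],[0.0213,0.0216,0],0.085],
    [[0,0,0],[0.0213,0.0216,0],0.085],
    [[0,0,0],[0.0213,0.0216,0],0.085],
    [[0,0,0],[0.0213,0.0216,0],0.085],
    [[0,0,0],[0.021,0.0216,0],0.085],
    [[0,0,0],[0.021,0.0216,0],0.085],
    [[0,0,0],[0.021,0.0216,0],0.085],
    [[0,0,0],[0.021,0.0216,0],0.085],
    [[0,0,0],[0.021,0.0216,0],0.085],
    [[0,0,0],[0.021,0.0216,0],0.085],
    [[0,0,0],[0.021,0.0216,0],0.085],
    [[0,0,0],[0,0,0],0.085],
  ],
  force=30,
)

```text
t: 1.58
eef_pos: [0.361, 0.1465, 0.2314]
tcp_rot: [3.141, -0.001, -0.228]
contact_force: [-0.2, 0.1, -0.1]
opening: 0.0852
gripper_force: 0.0
```

Emit:
step_arm(
  plan=[
    [[0,0,6.7],[0,0,0],0.085],
    [[0,0,6.7],[0,0,0],0.085],
    [[0,0,6.7],[0,0,0],0.085],
    [[0,0,6.7],[0,0,0],0.085],
    [[0,0,6.7],[0,0,0],0.085],
    [[0,0,6.7],[0,0,0],0.085],
    [[0,0,6.7],[0,0,0],0.085],
    [[0,0,6.7],[0,0,0],0.085],
    [[0,0,6.7],[0,0,0],0.085],
    [[0,0,6.7],[0,0,0],0.085],
    [[0,0,6.7],[0,0,0],0.085],
    [[0,0,6.9],[0,0,0],0.085],
    [[0,0,0],[0,0,0],0.085],
    [[0,0,0],[0,0,0],0.085],
  ],
)

```text
t: 2.75
eef_pos: [0.3595, 0.15, 0.2313]
tcp_rot: [3.142, 0.0, -1.627]
contact_force: [0.4, -0.4, 0.4]
opening: 0.085
gripper_force: 0.0
```

Emit:
step_arm(
  plan=[
    [[0,0,0],[0.0096,-0.025,0],0.085],
    [[0,0,0],[0.0096,-0.025,0],0.085],
    [[0,0,0],[0.0096,-0.025,0],0.085],
    [[0,0,0],[0,0,0.028],0.085],
    [[0,0,0],[0,0,0.028],0.085],
    [[0,0,0],[0,0,0.028],0.085],
    [[0,0,0],[0,0,0.028],0.085],
    [[0,0,0],[0,0,0.028],0.085],
    [[0,0,0],[0,0,0.014],0.085],
    [[0,0,0],[0,0,0],0.085],
    [[0,0,0],[0,0,0],0.085],
  ],
)

```text
t: 3.67
eef_pos: [0.4327, 0.1165, 0.0772]
tcp_rot: [3.141, -0.001, -1.628]
contact_force: [-0.1, 0.8, 0.6]
opening: 0.0852
gripper_force: 0.0
```

Run:
```python
from h import *
o=[]
for n in("top","side"):
    s=r.snapshot(n); u=proj(s,[[.433,.117,.04]])[0]; x,y=np.clip(u.astype(int)-40,0,None)
    o.append(cv2.resize(s["img"][y:y+80,x:x+80],(400,400),interpolation=cv2.INTER_CUBIC)); print(n,x,y)
cv2.imwrite("pics/c2.png",np.hstack(o)[:,:,::-1])
```

```text
top 218 192
side 301 204
```

View pics/c2.png

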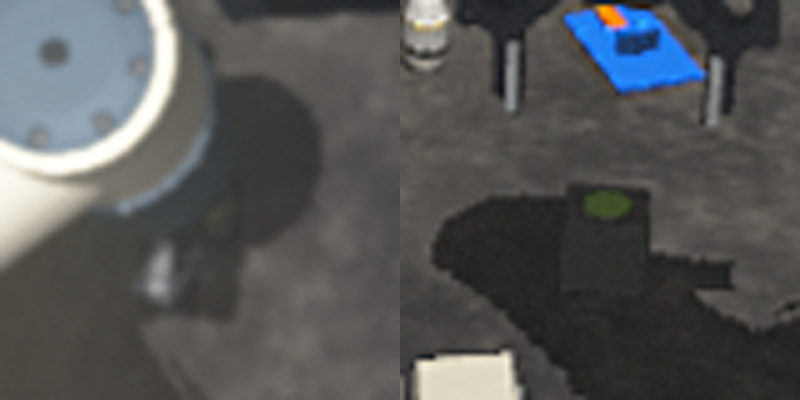

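In the side view the fingers, at crop x of about 512 and 715, straddle the cube at 607. They are centred, so I'll descend and grip.

Emit:
step_arm(
  plan=[
    [[0,0,0],[0,0,0.017],0.085],
    [[0,0,0],[0,0,0.017],0.085],
    [[0,0,0],[0,0,0.017],0.085],
    [[0,0,0],[0,0,0.016],0.085],
    [[0,0,0],[0,0,0],0.085],
    [[0,0,0],[0,0,0],0.03],
    [[0,0,0],[0,0,0],0.03],
    [[0,0,0],[0,0,0],0.03],
    [[0,0,0],[0,0,0],0.03],
    [[0,0,0],[0,0,0],0.03],
    [[0,0,0],[0,0,0],0.03],
    [[0,0,0],[0,0,0],0.03],
    [[0,0,0],[0,0,0],0.03],
  ],
  force=30,
)

```text
t: 4.85
eef_pos: [0.4338, 0.1173, 0.0116]
tcp_rot: [-3.139, 0.001, -1.63]
contact_force: [-1.5, 0.4, 7.0]
opening: 0.0395
gripper_force: 30.8
```

Emit:
step_arm(
  plan=[
    [[0,0,0],[0,0,-0.015],0.03],
    [[0,0,0],[0,0,-0.035],0.03],
    [[0,0,0],[0,0,-0.035],0.03],
    [[0,0,0],[0,0,-0.035],0.03],
    [[0,0,0],[0,0,0],0.03],
    [[0,0,0],[0.03,-0.0007,0],0.03],
    [[0,0,0],[0.03,-0.0007,0],0.03],
    [[0,0,0],[0.03,-0.0007,0],0.03],
    [[0,0,0],[0.03,-0.0007,0],0.03],
    [[0,0,0],[0.03,-0.0007,0],0.03],
    [[0,0,0],[0.03,-0.0007,0],0.03],
    [[0,0,0],[0.03,-0.0007,0],0.03],
    [[0,0,0],[0.03,-0.0007,0],0.03],
    [[0,0,0],[0.03,-0.0007,0],0.03],
    [[0,0,0],[0.03,-0.0007,0],0.03],
    [[0,0,0],[0.03,-0.0007,0],0.03],
    [[0,0,0],[0.03,-0.0007,0],0.03],
    [[0,0,0],[0.03,-0.0007,0],0.03],
    [[0,0,0],[0,0,0],0.03],
    [[0,0,0],[0,0,0],0.03],
  ],
)

```text
t: 6.52
eef_pos: [0.4181, -0.2743, 0.1299]
tcp_rot: [3.141, 0.0, -1.633]
contact_force: [0.2, 1.2, 0.1]
opening: 0.0394
gripper_force: 30.5
```

Emit:
step_arm(
  plan=[
    [[0,0,-6],[0,0,0],0.03],
    [[0,0,-6],[0,0,0],0.03],
    [[0,0,0],[0,0,0],0.03],
    [[0,0,0],[0.0031,-0.0224,0],0.03],
    [[0,0,0],[0.0031,-0.0224,0],0.03],
    [[0,0,0],[0.0031,-0.0224,0],0.03],
    [[0,0,0],[0.0031,-0.0224,0],0.03],
    [[0,0,0],[0.0031,-0.0224,0],0.03],
    [[0,0,0],[0,0,0],0.03],
    [[0,0,0],[0,0,0],0.03],
  ],
)

```text
t: 7.35
eef_pos: [0.5322, -0.2707, 0.1297]
tcp_rot: [3.141, 0.001, -1.422]
contact_force: [-0.2, -0.6, -0.1]
opening: 0.0396
gripper_force: 30.5
```

Run:
```python
from h import *
o=[]
for n in("top","side"):
    s=r.snapshot(n); u=proj(s,[[.50,-.28,.08]])[0]; x,y=np.clip(u.astype(int)-50,0,None)
    o.append(cv2.resize(s["img"][y:y+100,x:x+100],(400,400),interpolation=cv2.INTER_CUBIC)); print(n,x,y)
    print(proj(s,[[.531,-.2734,.06],[.531,-.2734,.14]]), "frame px of bay centre; corners of bay mouth y=+-31")
cv2.imwrite("pics/c3.png",np.hstack(o)[:,:,::-1])
```

```text
top 347 154
[[393.26834607 195.61705854]
 [397.33774597 189.72356284]] frame px of bay centre; corners of bay mouth y=+-31
side 271 112
[[311.04571241 168.36954445]
 [311.47259638 144.31287348]] frame px of bay centre; corners of bay mouth y=+-31
```

View pics/c3.png

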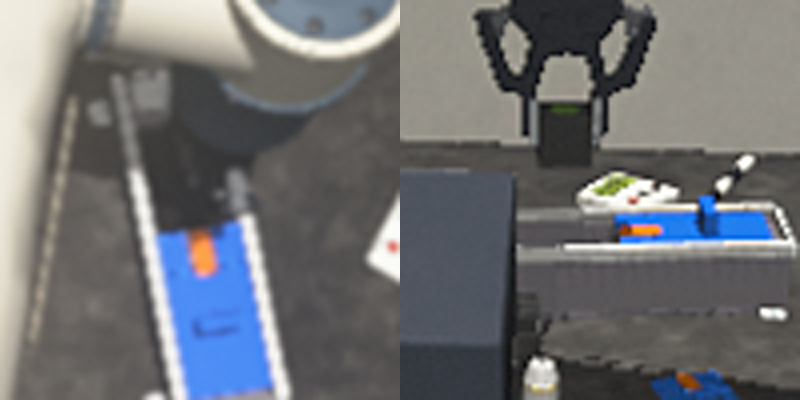

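The cube hangs upright in the gripper, at side crop (565,133). It lines up with the bay, which lies ahead of the cover's front edge at crop x = 615. I'll correct by 2.5 mm and descend.

Emit:
step_arm(
  plan=[
    [[0,0,0],[0.0025,0.0016,0],0.03],
    [[0,0,0],[0,0,0.02],0.03],
    [[0,0,0],[0,0,0.02],0.03],
    [[0,0,0],[0,0,0.02],0.03],
    [[0,0,0],[0,0,0],0.03],
    [[0,0,0],[0,0,0],0.03],
  ],
)

```text
t: 7.95
eef_pos: [0.5293, -0.2746, 0.0702]
tcp_rot: [3.14, 0.0, -1.422]
contact_force: [0.1, -0.2, 0.7]
opening: 0.0396
gripper_force: 30.5
```

Emit:
step_arm(
  plan=[
    [[0,0,0],[0,0,0.01],0.03],
    [[0,0,0],[0,0,0.01],0.03],
    [[0,0,0],[0,0,0.01],0.03],
    [[0,0,0],[0,0,0.01],0.03],
    [[0,0,0],[0,0,0.005],0.03],
    [[0,0,0],[0,0,0.005],0.03],
    [[0,0,0],[0,0,0],0.03],
    [[0,0,0],[0,0,0],0.03],
  ],
)

```text
t: 8.62
eef_pos: [0.5304, -0.2745, 0.0201]
tcp_rot: [3.141, -0.0, -1.421]
contact_force: [-0.3, 0.7, -1.0]
opening: 0.0398
gripper_force: 30.5
```

Emit:
step_arm(
  plan=[
    [[0,0,0],[0,0,0.002],0.03],
    [[0,0,0],[0,0,0.002],0.03],
    [[0,0,0],[0,0,0],0.03],
    [[0,0,0],[0,0,0],0.03],
    [[0,0,0],[0,0,0],0.03],
  ],
)

```text
t: 9.03
eef_pos: [0.5305, -0.2745, 0.0165]
tcp_rot: [-3.141, -0.0, -1.421]
contact_force: [0.6, -0.5, -0.3]
opening: 0.0395
gripper_force: 30.5
```

Emit:
step_arm(
  plan=[
    [[0,0,0],[0,0,0.001],0.03],
    [[0,0,0],[0,0,0],0.03],
    [[0,0,0],[0,0,0],0.042],
    [[0,0,0],[0,0,0],0.044],
    [[0,0,0],[0,0,0],0.047],
    [[0,0,0],[0,0,0],0.047],
    [[0,0,0],[0,0,0],0.047],
  ],
)

```text
t: 9.62
eef_pos: [0.5304, -0.2745, 0.0152]
tcp_rot: [3.142, 0.0, -1.421]
contact_force: [-0.5, -0.3, -0.9]
opening: 0.0474
gripper_force: 0.0
```

Emit:
step_arm(
  plan=[
    [[0,0,0],[0,0,-0.005],0.047],
    [[0,0,0],[0,0,-0.01],0.047],
    [[0,0,0],[0,0,-0.015],0.047],
    [[0,0,0],[0,0,-0.02],0.047],
    [[0,0,0],[0,0,-0.03],0.047],
    [[0,0,0],[0,0,-0.03],0.047],
    [[0,0,0],[0,0,-0.02],0.02],
    [[0,0,0],[0,0,0],0],
    [[0,0,0],[0,0,0],0],
  ],
)

```text
t: 10.37
eef_pos: [0.5313, -0.2747, 0.1477]
tcp_rot: [-3.138, -0.002, -1.421]
contact_force: [-0.7, -0.1, -0.9]
opening: 0.0112
gripper_force: 0.0
```

Emit:
step_arm(
  plan=[
    [[0,0,0],[-0.0003,0.0298,0],0],
    [[0,0,0],[-0.0003,0.0298,0],0],
    [[0,0,0],[-0.0003,0.0298,0],0],
    [[0,0,0],[-0.0003,0.0298,0],0],
    [[0,0,0],[-0.0003,0.0298,0],0],
    [[0,0,0],[0,0,0.03],0],
    [[0,0,0],[0,0,0.015],0],
    [[0,0,0],[0,0,0],0],
    [[0,0,0],[0,0,0],0],
  ],
)

```text
t: 11.12
eef_pos: [0.382, -0.295, 0.0997]
tcp_rot: [3.139, 0.001, -1.421]
contact_force: [-0.2, -0.7, 0.3]
opening: 0.0001
gripper_force: 0.0
```

Run:
```python
from h import *
o=[]
for n,w in(("top",100),("side",100)):
    s=r.snapshot(n); u=proj(s,[[.46,-.285,.07]])[0]; x,y=np.clip(u.astype(int)-w//2,0,None)
    o.append(cv2.resize(s["img"][y:y+w,x:x+w],(400,400),interpolation=cv2.INTER_CUBIC)); print(n,x,y)
    O=np.array([.4895,-.2796]);c,sn=np.cos(.148),np.sin(.148)
    W=lambda x,y,z:[O[0]+c*x-sn*y,O[1]+sn*x+c*y,z]
    pts=[W(-.07,17/1e3,.077),W(-.07,-.017,.077),W(.042,0,.044),W(-.107,0,.1)]
    print(((proj(s,pts)-[x,y])*4).round())
cv2.imwrite("pics/c4.png",np.hstack(o)[:,:,::-1])
```

```text
top 348 169
[[190. 260.]
 [238. 252.]
 [178. 111.]
 [229. 304.]]
side 284 114
[[255. 203.]
 [248. 186.]
 [108. 236.]
 [300. 166.]]
```

View pics/c4.png

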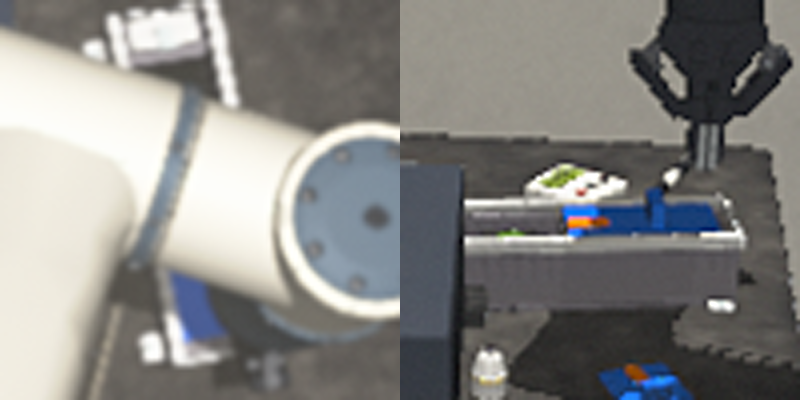

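The side crop shows the cube's green dot at (512,234), so it is standing in the bay. The lug is at (656,198), and the closed fingers at (707,160) are about 20 mm behind its rear face. I'll lower and approach.

Emit:
step_arm(
  plan=[
    [[0,0,0],[0,0,0.02],0],
    [[0,0,0],[0,0,0.015],0],
    [[0,0,0],[0,0,0.002],0],
    [[0,0,0],[0,0,0],0],
    [[0,0,0],[0,-0.004,0],0],
    [[0,0,0],[0,-0.004,0],0],
    [[0,0,0],[0,-0.004,0],0],
    [[0,0,0],[0,0,0],0],
  ],
)

```text
t: 11.88
eef_pos: [0.3962, -0.2936, 0.0641]
tcp_rot: [-3.14, -0.001, -1.42]
contact_force: [-0.3, 0.0, 0.0]
opening: 0.0001
gripper_force: 0.0
```

Emit:
step_arm(
  plan=[
    [[0,0,0],[0,-0.002,0],0],
    [[0,0,0],[0,-0.002,0],0],
    [[0,0,0],[0,-0.002,0],0],
    [[0,0,0],[0,-0.002,0],0],
    [[0,0,0],[0,-0.002,0],0],
    [[0,0,0],[0,-0.002,0],0],
    [[0,0,0],[0,-0.002,0],0],
    [[0,0,0],[0,-0.002,0],0],
    [[0,0,0],[0,0,0],0],
    [[0,0,0],[0,0,0],0],
  ],
)

```text
t: 12.72
eef_pos: [0.4107, -0.291, 0.0632]
tcp_rot: [-3.141, -0.0, -1.421]
contact_force: [-0.0, 0.6, -0.2]
opening: 0.0
gripper_force: 0.0
```

```bash
cat > look.py <<'E'
from h import *
s=r.snapshot("side"); h=cv2.cvtColor(s["img"],cv2.COLOR_RGB2HSV)
O=np.array([.4895,-.2796]);c,sn=np.cos(.148),np.sin(.148)
m=cv2.inRange(h,(3,150,120),(18,255,255)); m[190:]=0
k,_,st,cc=cv2.connectedComponentsWithStats(m)
for i in range(1,k):
    if st[i,4]>5:
        p=onplane(s,cc[i],.055)[0,:2]-O; print("orange",st[i],"case x,y",c*p[0]+sn*p[1],-sn*p[0]+c*p[1])
e=r.state(); p=e["eef_pos"][:2]-O; f=e["contact_force"]; print("tcp case",c*p[0]+sn*p[1],-sn*p[0]+c*p[1],e["eef_pos"][2],"f",c*f[0]+sn*f[1],-sn*f[0]+c*f[1],f[2],"t",e["t"])
E
python3 look.py
```

```text
orange [322 169  10   2  12] case x,y -0.004911064910139734 -0.0027149839860007175
tcp case -0.07969678327469118 0.00034132236898893817 0.06323920109273677 f -0.2175861623969193 0.10339402898477972 0.6896639493748904 t 12.7667
```

Pushing has begun: the tab has moved forward about 10 mm at almost no force. I'll continue smoothly up to just before the catch.

Emit:
step_arm(
  plan=[
    [[0,0,0],[0,-0.003,0],0],
    [[0,0,0],[0,-0.004,0],0],
    [[0,0,0],[0,-0.004,0],0],
    [[0,0,0],[0,-0.004,0],0],
    [[0,0,0],[0,-0.004,0],0],
    [[0,0,0],[0,-0.004,0],0],
    [[0,0,0],[0,-0.004,0],0],
    [[0,0,0],[0,-0.004,0],0],
    [[0,0,0],[0,-0.004,0],0],
    [[0,0,0],[0,-0.004,0],0],
    [[0,0,0],[0,-0.004,0],0],
    [[0,0,0],[0,-0.004,0],0],
    [[0,0,0],[0,-0.004,0],0],
    [[0,0,0],[0,-0.003,0],0],
    [[0,0,0],[0,-0.002,0],0],
    [[0,0,0],[0,-0.002,0],0],
    [[0,0,0],[0,0,0],0],
    [[0,0,0],[0,0,0],0],
  ],
)

```text
t: 14.27
eef_pos: [0.468, -0.2824, 0.0633]
tcp_rot: [-3.141, 0.0, -1.421]
contact_force: [-0.8, -0.4, 0.1]
opening: 0.0001
gripper_force: 0.0
```

```bash
python3 look.py
python3 - <<'E'
from h import *
o=[]
for n,w in(("top",100),("side",100)):
    s=r.snapshot(n); u=proj(s,[[.52,-.28,.07]])[0]; x,y=np.clip(u.astype(int)-w//2,0,None)
    o.append(cv2.resize(s["img"][y:y+w,x:x+w],(400,400),interpolation=cv2.INTER_CUBIC)); print(n,x,y)
cv2.imwrite("pics/c5.png",np.hstack(o)[:,:,::-1])
E
```

```text
orange [304 169   9   2  17] case x,y 0.05100991356425235 -0.0027487738753621755
tcp case -0.02179865586689372 0.00042445280981940735 0.06325869816679022 f -1.108308319455411 0.23433670612353566 -0.5889630868048149 t 14.3167
top 346 148
side 264 114
```

View pics/c5.png

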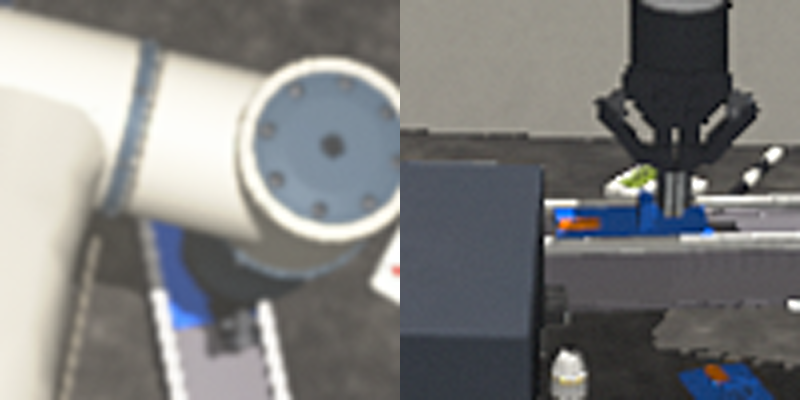

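The finger is against the lug, at side crop (676,190) and (648,210), and the cover has followed 1:1. The lug is now at about case x = 0 ± 4 mm. From here I'll use small steps and watch the force.

Emit:
step_arm(
  plan=[
    [[0,0,0],[0,-0.002,0],0],
    [[0,0,0],[0,-0.002,0],0],
    [[0,0,0],[0,-0.002,0],0],
    [[0,0,0],[0,-0.002,0],0],
    [[0,0,0],[0,-0.002,0],0],
    [[0,0,0],[0,-0.002,0],0],
    [[0,0,0],[0,0,0],0],
    [[0,0,0],[0,0,0],0],
  ],
)

```text
t: 15.08
eef_pos: [0.48, -0.2806, 0.0632]
tcp_rot: [-3.141, -0.0, -1.421]
contact_force: [-0.0, -0.3, -1.0]
opening: -0.0
gripper_force: 0.0
```

Emit:
step_arm(
  plan=[
    [[0,0,0],[0,-0.001,0],0],
    [[0,0,0],[0,-0.001,0],0],
    [[0,0,0],[0,-0.001,0],0],
    [[0,0,0],[0,-0.001,0],0],
    [[0,0,0],[0,0,0],0],
    [[0,0,0],[0,0,0],0],
  ],
)

```text
t: 15.58
eef_pos: [0.4839, -0.28, 0.0633]
tcp_rot: [-3.141, -0.0, -1.421]
contact_force: [0.3, -0.2, 0.5]
opening: 0.0002
gripper_force: 0.0
```

Emit:
step_arm(
  plan=[
    [[0,0,0],[0,-0.001,0],0],
    [[0,0,0],[0,-0.001,0],0],
    [[0,0,0],[0,-0.001,0],0],
    [[0,0,0],[0,0,0],0],
    [[0,0,0],[0,0,0],0],
  ],
)

```text
t: 16.0
eef_pos: [0.4868, -0.2796, 0.0633]
tcp_rot: [-3.141, -0.0, -1.421]
contact_force: [0.5, -0.3, -0.2]
opening: 0.0003
gripper_force: 0.0
```

Emit:
step_arm(
  plan=[
    [[0,0,0],[0,-0.001,0],0],
    [[0,0,0],[0,-0.001,0],0],
    [[0,0,0],[0,-0.001,0],0],
    [[0,0,0],[0,0,0],0],
    [[0,0,0],[0,0,0],0],
  ],
)

```text
t: 16.42
eef_pos: [0.4898, -0.2791, 0.0633]
tcp_rot: [-3.141, -0.0, -1.421]
contact_force: [-0.2, -0.2, -0.8]
opening: 0.0
gripper_force: 0.0
```

Emit:
step_arm(
  plan=[
    [[0,0,0],[0,-0.001,0],0],
    [[0,0,0],[0,-0.001,0],0],
    [[0,0,0],[0,-0.001,0],0],
    [[0,0,0],[0,0,0],0],
    [[0,0,0],[0,0,0],0],
  ],
)

```text
t: 16.83
eef_pos: [0.4928, -0.2786, 0.0633]
tcp_rot: [-3.141, -0.0, -1.421]
contact_force: [-0.2, -0.7, 0.7]
opening: 0.0
gripper_force: 0.0
```

Emit:
step_arm(
  plan=[
    [[0,0,0],[0,-0.001,0],0],
    [[0,0,0],[0,-0.001,0],0],
    [[0,0,0],[0,-0.001,0],0],
    [[0,0,0],[0,0,0],0],
    [[0,0,0],[0,0,0],0],
  ],
)

```text
t: 17.25
eef_pos: [0.4957, -0.2782, 0.0633]
tcp_rot: [-3.141, -0.0, -1.421]
contact_force: [0.2, 0.7, -0.5]
opening: 0.0001
gripper_force: 0.1
```

```bash
python3 look.py
python3 - <<'E'
from h import *
s=r.snapshot("side");x,y=265,124
cv2.imwrite("pics/c6.png",cv2.resize(s["img"][y:y+60,x:x+75],None,fx=8,fy=8,interpolation=cv2.INTER_CUBIC)[:,:,::-1])
O=np.array([.4895,-.2796]);c,sn=np.cos(.148),np.sin(.148)
W=lambda x,y,z:[O[0]+c*x-sn*y,O[1]+sn*x+c*y,z]
for X in (.02,.026,.032): print(X,((proj(s,[W(X,.017,.077),W(X,-.017,.077)])-[x,y])*8).round())
print(((proj(s,[W(.0063,0,.0633)])-[x,y])*8).round())
E
```

```text
orange [300 169   5   2   9] case x,y 0.06923998916042533 -0.0034633902289226423
tcp case 0.006342898170230773 0.00047057992652660137 0.0632922989536997 f -0.6835855605655671 -0.055934342203420834 -0.6240478249568718 t 17.3
0.02 [[430. 331.]
 [421. 296.]]
0.026 [[414. 332.]
 [406. 297.]]
0.032 [[399. 332.]
 [391. 297.]]
[[460. 345.]]
```

View pics/c6.png

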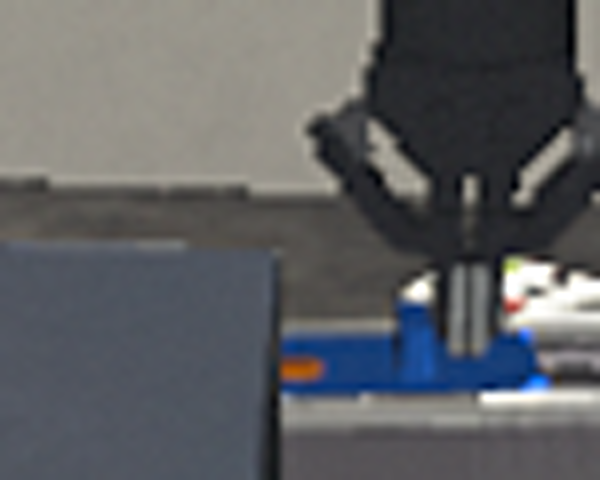

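The finger (crop x of about 468) is in contact with the lug (418), so the lug is at about +26 mm, just ahead of where the tab meets the ledge. I'll carry on in fine steps.

Emit:
step_arm(
  plan=[
    [[0,0,0],[0,-0.001,0],0],
    [[0,0,0],[0,-0.001,0],0],
    [[0,0,0],[0,0,0],0],
    [[0,0,0],[0,0,0],0],
  ],
)

```text
t: 17.68
eef_pos: [0.4977, -0.2779, 0.0633]
tcp_rot: [-3.141, -0.0, -1.421]
contact_force: [-1.0, -0.0, 0.6]
opening: -0.0002
gripper_force: 0.1
```

Emit:
step_arm(
  plan=[
    [[0,0,0],[0,-0.001,0],0],
    [[0,0,0],[0,-0.001,0],0],
    [[0,0,0],[0,0,0],0],
    [[0,0,0],[0,0,0],0],
  ],
)

```text
t: 18.02
eef_pos: [0.4996, -0.2776, 0.0633]
tcp_rot: [-3.142, -0.0, -1.421]
contact_force: [-0.1, -0.4, 1.1]
opening: 0.0
gripper_force: 0.3
```

Emit:
step_arm(
  plan=[
    [[0,0,0],[0,-0.001,0],0],
    [[0,0,0],[0,-0.001,0],0],
    [[0,0,0],[0,0,0],0],
    [[0,0,0],[0,0,0],0],
  ],
)

```text
t: 18.35
eef_pos: [0.5014, -0.2773, 0.0633]
tcp_rot: [3.141, 0.0, -1.421]
contact_force: [-0.9, -0.3, 1.6]
opening: -0.0001
gripper_force: 0.8
```

Emit:
step_arm(
  plan=[
    [[0,0,0],[0,-0.001,0],0],
    [[0,0,0],[0,-0.001,0],0],
    [[0,0,0],[0,0,0],0],
    [[0,0,0],[0,0,0],0],
  ],
)

```text
t: 18.68
eef_pos: [0.5033, -0.277, 0.0632]
tcp_rot: [3.141, 0.0, -1.421]
contact_force: [-3.2, -1.2, 1.7]
opening: 0.0002
gripper_force: 1.3
```

Emit:
step_arm(
  plan=[
    [[0,0,0],[0,-0.001,0],0],
    [[0,0,0],[0,-0.001,0],0],
    [[0,0,0],[0,0,0],0],
    [[0,0,0],[0,0,0],0],
  ],
)

```text
t: 19.02
eef_pos: [0.5053, -0.2768, 0.0633]
tcp_rot: [3.141, 0.0, -1.421]
contact_force: [-4.3, -0.1, 2.7]
opening: 0.0
gripper_force: 1.8
```

Emit:
step_arm(
  plan=[
    [[0,0,0],[0,-0.001,0],0],
    [[0,0,0],[0,0,0],0],
    [[0,0,0],[0,0,0],0],
  ],
)

```text
t: 19.27
eef_pos: [0.5064, -0.2766, 0.0632]
tcp_rot: [3.141, 0.0, -1.421]
contact_force: [-3.6, -0.6, 1.6]
opening: 0.0001
gripper_force: 2.1
```

Emit:
step_arm(
  plan=[
    [[0,0,0],[0,-0.001,0],0],
    [[0,0,0],[0,0,0],0],
    [[0,0,0],[0,0,0],0],
  ],
)

```text
t: 19.52
eef_pos: [0.5074, -0.2764, 0.0633]
tcp_rot: [3.141, 0.0, -1.421]
contact_force: [-5.2, -0.5, 2.9]
opening: -0.0004
gripper_force: 2.3
```

Emit:
step_arm(
  plan=[
    [[0,0,0],[0,-0.001,0],0],
    [[0,0,0],[0,0,0],0],
    [[0,0,0],[0,0,0],0],
  ],
)

```text
t: 19.77
eef_pos: [0.5085, -0.2763, 0.0632]
tcp_rot: [-3.142, 0.0, -1.421]
contact_force: [-4.9, -0.3, 2.3]
opening: -0.0002
gripper_force: 2.2
```

Emit:
step_arm(
  plan=[
    [[0,0,0],[0,-0.001,0],0],
    [[0,0,0],[0,0,0],0],
    [[0,0,0],[0,0,0],0],
  ],
)

```text
t: 20.02
eef_pos: [0.5095, -0.2761, 0.0633]
tcp_rot: [-3.141, 0.0, -1.421]
contact_force: [-4.9, -0.3, 1.6]
opening: -0.0001
gripper_force: 2.1
```

Emit:
step_arm(
  plan=[
    [[0,0,0],[0,-0.001,0],0],
    [[0,0,0],[0,0,0],0],
    [[0,0,0],[0,0,0],0],
  ],
)

```text
t: 20.27
eef_pos: [0.5105, -0.276, 0.0633]
tcp_rot: [-3.142, 0.0, -1.421]
contact_force: [-4.3, -0.5, 1.8]
opening: 0.0001
gripper_force: 2.1
```

Emit:
step_arm(
  plan=[
    [[0,0,0],[0,-0.001,0],0],
    [[0,0,0],[0,0,0],0],
    [[0,0,0],[0,0,0],0],
  ],
)

```text
t: 20.52
eef_pos: [0.5118, -0.2758, 0.0633]
tcp_rot: [-3.141, -0.0, -1.421]
contact_force: [-3.9, -0.3, 0.3]
opening: 0.0001
gripper_force: 1.5
```

Emit:
step_arm(
  plan=[
    [[0,0,0],[0,-0.0005,0],0],
    [[0,0,0],[0,0,0],0],
    [[0,0,0],[0,0,0],0],
  ],
)

```text
t: 20.77
eef_pos: [0.513, -0.2757, 0.0635]
tcp_rot: [-3.14, -0.001, -1.421]
contact_force: [0.3, 0.1, 0.0]
opening: -0.0001
gripper_force: 0.0
```

The push dropped from 2.1 to 0, which is the click. I'll nudge 0.5 mm to confirm the cover runs free, then back off.

Emit:
step_arm(
  plan=[
    [[0,0,0],[0,-0.0005,0],0],
    [[0,0,0],[0,0,0],0],
    [[0,0,0],[0,0,0],0],
    [[0,0,0],[0,0,0],0],
  ],
)

```text
t: 21.1
eef_pos: [0.5126, -0.2756, 0.0633]
tcp_rot: [-3.141, -0.0, -1.421]
contact_force: [-0.0, -0.5, 0.1]
opening: 0.0
gripper_force: 0.0
```

Emit:
step_arm(
  plan=[
    [[0,0,0],[0,0.004,0],0],
    [[0,0,0],[0,0.008,0],0],
    [[0,0,0],[0,0.005,-0.01],0],
    [[0,0,0],[0,0,-0.03],0],
    [[0,0,0],[0,0,-0.03],0],
    [[0,0,0],[0,0.03,-0.03],0],
    [[0,0,0],[0,0.04,0],0],
    [[0,0,0],[0,0.04,0],0],
    [[0,0,0],[0,0.04,0],0],
    [[0,0,0],[0,0,0],0],
    [[0,0,0],[0,0,0],0],
  ],
)

```text
t: 22.02
eef_pos: [0.3457, -0.3009, 0.1641]
tcp_rot: [-3.14, -0.001, -1.423]
contact_force: [0.0, -0.7, 0.2]
opening: 0.0001
gripper_force: 0.0
```

Run:
```python
from h import *
o=[]
for n,w in(("top",80),("side",80)):
    s=r.snapshot(n); u=proj(s,[[.53,-.275,.06]])[0]; x,y=np.clip(u.astype(int)-w//2,0,None)
    o.append(cv2.resize(s["img"][y:y+w,x:x+w],(400,400),interpolation=cv2.INTER_CUBIC)); print(n,x,y)
    O=np.array([.4895,-.2796]);c,sn=np.cos(.148),np.sin(.148)
    W=lambda x,y,z:[O[0]+c*x-sn*y,O[1]+sn*x+c*y,z]
    print(((proj(s,[W(.043,.017,.077),W(.043,-.017,.077),W(.113,0,.055),W(-.007,0,.055)])-[x,y])*5).round())
cv2.imwrite("pics/c7.png",np.hstack(o)[:,:,::-1])
```

```text
top 353 155
[[176. 200.]
 [234. 191.]
 [177.  87.]
 [216. 287.]]
side 271 128
[[201. 188.]
 [197. 166.]
 [ 86. 212.]
 [278. 208.]]
```

View pics/c7.png

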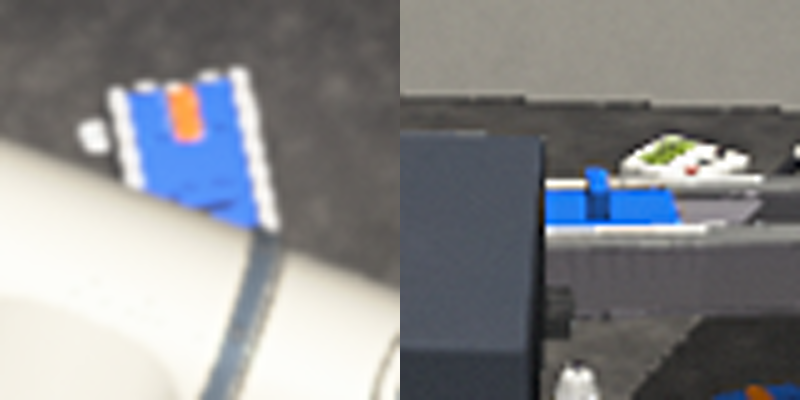

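The top crop shows the cover's front edge right at the two posts, (145,85) and (207,76), with the orange tab flat at (187,112). The side crop shows the lug at (597,190), about case x = +43 mm, and the arm is clear. I'm handing the job in.

```bash
python3 -c "
from cell import r
print(r.sign_off())"
```

```text
the job is handed in; nothing more can be done
None
```

The filter cube is in the bay and the cover looks latched: the push fell from about 5 N to zero at the click, then I backed off and handed it in at about 22 s. The hand-in returned no verdict.

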